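# Slide a sample sled under the leaf spring of a sanding jig

## Task

Load the sample sled into the sanding jig without picking it up: put your closed fingertips on its low rear ledge, behind the raised bar, press down hard until the sprung infeed plate is fully down, and keep pressing while you slide the sled under the steel bridge and the leaf spring until its front is fully home against the end stop. Then take the hand away, so that the sled lies flat under the spring and the infeed plate has sprung up again behind it. Never lift or tip up the sled, and leave everything else on the bench where it is.

Things in the scene. Friction and masses are not known exactly. Their poses are not given: they have to be found in the camera images.
- jig: The fixed sanding jig: black base 375 x 210 x 12 mm with a channel 76 mm wide between two guides (tops at z = 40 mm above the bench). Origin on the bench under the channel's centre line; x runs along the channel, the way the sled must slide; z up. Floor: sprung infeed plate from x = -184 to -3 mm, then a fixed bed, top z = 24 mm, to x = 180 mm. An apron (top z = 12 mm) lies at y = -64 to -150 mm.
- bridge (a point): Middle of the underside of the steel bridge across the channel: 86 mm along x from the jig's origin, at z = 39.5 mm. The bridge is 12 mm thick along the channel, 12 mm high (top at z = 51.5 mm), 128 mm across. A sled on the raised infeed plate hits it; a sled pressed down passes below.
- stop_face (a point): End stop: middle of its face's lower edge, on the fixed bed, 162 mm along x from the jig's origin, z = 24 mm. The stop is 18 mm high. With the sled home its front touches this face and its origin is at x = 87 mm, z = 24 mm in the jig's frame, so its tail is just clear of the infeed plate.
- sled: The loose sled, 150 mm long (x) and 70 mm wide, about 0.2 kg, slippery; it starts in the channel on the infeed plate, underside at z = 34 mm, its x axis along the jig's. Origin at the centre of its underside. Grey base 8 mm thick; white stone sample at x = -18 to 75 mm, top 12 mm above the underside; raised cross bar at x = -30 to -18 mm, top 26 mm above the underside; behind it the low ledge.
- sled_ledge (a point): Centre of the sled's low rear ledge, on its upper surface: 52.5 mm behind the sled's origin, 8 mm above its underside. The ledge is 45 mm long (along the sled) and 70 mm wide; the raised bar, 18 mm higher, begins 22.5 mm ahead of this point.
- infeed_plate (a joint): Downward travel of the sprung infeed plate: 0 up (top at z = 34 mm), 0.009 m fully down (top at z = 25 mm, 1 mm above the fixed bed). Pressing plate and sled fully down takes about 11 to 14 N; 14 to 20 N holds them down well. It springs up when released and nothing lies on it.
- leaf_spring (a joint): Upward swing of the leaf spring in rad, a 40 mm wide steel strip that slopes down from behind the bridge to x = 130 mm in the jig's frame: 0 at rest, tip at z = 30 mm; about 0.15 with the sled under it. It presses on the sled with some 7 N and drags on it; pushing the sled in takes some 2 to 10 N along the channel.
- sander: random-orbit sander standing on the bench at the right, 124 mm pad, 130 mm tall; a bystander. Origin at its underside
- spare_sample: loose white sample tile 93 x 66 x 8 mm lying on the jig's side apron; a bystander. Origin at its underside
- thumb_knob: black thumb knob, 38 mm across, 30 mm tall, standing on the jig's side apron; a bystander. Origin at its underside
- steel_dog: small stepped steel bench dog, 24 mm across, 45 mm tall, standing on the jig's side apron; a bystander. Origin at its underside
- disc_stack: stack of abrasive discs, 125 mm across, 24 mm tall, on the bench; a bystander. Origin at its underside
- dust_brush: hand brush lying on the bench on the jig's +y side; a bystander. Origin at its underside
- polish_jar: jar 76 mm across, 85 mm tall, on the bench; a bystander. Origin at its underside
- spanner: spanner lying on the bench on the jig's +y side; a bystander. Origin at its underside
Not all that is in view belongs to the job. Of the things shaped like the sled, the grey one is meant.

How it is judged:
By the outcome, as a careful person would: the job done as asked, in the order asked, and still so for the second after the job is handed in, with the robot touching nothing.
It also fails if it takes over 54 s, if anything falls off the work surface, if the arm or the gripper's body presses on something with over 40 N, if the wrist force passes 120 N, or if a joint passes its speed limit or range.

## Robot

A 6-joint arm with a two-finger parallel gripper is mounted at the origin on the work surface. World frame = base frame: x ahead of the robot, y to its left, z up, the work surface at z = 0. Lengths are in m, angles in rad, forces in N, time in s.
With the tool pointing down it reaches from about 0.4 to 0.825 m from the base axis. Payload 7 kg.
Tool frame: the origin (TCP) lies on the centre line of the jaws, within the pads' length; the fingertips stand 22 mm ahead of it and the grasp point (between the pads) lies 3 mm ahead of it; z points along the fingers, y is the line along which they close (so a half turn about z gives the same grasp; the last joint's range is limited). The gripper opens to 88 mm and grips with 3 to 60 N. Pads are 19 mm wide; open, the fingers measure 130 mm over their backs; the gripper's body (78 mm by 193 mm) begins 47 mm behind the grasp point.
Start: joints at [-0.821, 0.359, 0.012, 0, -1.224, -0.288], TCP at [0.301, -0.604, 0.249] pointing down, gripper open.
Joint ranges: [-3.07, 3.07], [-1.43, 2.12], [-1.02, 1.25], [-3.03, 1.67], [-3.05, -0], [-3.03, 3.03]. Speed limits (rad/s): [2.39, 2.39, 3.01, 3.14, 3.14, 3.14].

## Interface

Orientations are given as [roll, pitch, yaw] about the fixed x, y, z axes, in that order (R = Rz(yaw) Ry(pitch) Rx(roll)).
In Python, from station import monitor, viewer, order gives the robot as it stands. The module is installed in compiled form; this text tells all that it offers.
- The arm moves only by the tool servo_tool, never from a script. Its argument "targets" is a list of rows, each an object with "angular": the turn, a rotation vector about the tool's x, y, z in degrees, a list of three; "xyz": the shift along the tool's x, y, z in cm, a list of three; "claw": the finger opening in cm, from 0 to 8.76. A call has 1 to 20 rows; each row shifts and turns the commanded pose from where the row before left it, along the tool's axes as they then stand; what a row does not reach is not made up. A row lasts 1/10 s, in which the tool goes at most 50 mm and 8.59 degrees, less where a joint would pass 70% of its speed; a pose out of reach is approached as far as the arm can. A call is refused whole if a number of a shift passes 5 or a number of a turn 8.59, either way. A call with a gripper value outside its range is refused whole. The fingers move at their own pace and stop on an object; "force" is the grip in N (left out, the last holds). Time passes only in rows, so rows that do not move let the fingers close. It gives the time, the measured TCP pose, the force, the opening and the grip force at its end, in the units of the state.
- monitor.get_state(): the state, without advancing time (a new reading comes with each control period).
- viewer.grab_frame(name): name is "scene" or "top" or "wrist"; returns a dict with "color" (480x640x3 uint8, blue, green, red), "fovy" (degrees; the focal length in pixels is half the picture's height over the tangent of half this angle, whatever the lens; pixels are square), "cx", "cy" (the principal point, pixels), "k1" (the pictures are not rectified: a ray, as slopes to the right and down, at radius r is drawn at 1 + k1 r^2 times it, then the intrinsics apply), "R" (3x3) and "t" (3): a world point X has camera coordinates R X + t. Camera axes: x right, y down, z forward; pixel columns grow to the right and rows downward; lengths in m; the calibration is good to about 2 mm. A picture is of the moment at which its call begins. There is no depth.
- order.job_done(): hands the job in; it is judged then, once.
The state is a dict: "t": time; "q": joint angles; "qd": joint speeds; "joint_efforts": joint torques, N m; "eef_pos": TCP position; "ee_rot": TCP orientation; "force": force on the tool from outside, world axes, zero at the start; "moment": the same for the moment, N m; "width": finger opening in m; "gripper_force": force on a finger pad.
Only numpy, scipy, OpenCV 4.12 (cv2) and the standard library are available. Lean on these libraries where they do the work, as an engineer would, in place of code of your own. Each camera call takes 0.05 s, during which the arm holds its last target. There are 200 camera calls.

## Working session

There is one attempt and no reset: what is moved stays moved. The work goes in short steps, Python scripts to look and compute and a tool call to move; the robot and the scene stay as the last step left them, time stands still between calls to the robot, and variables do not carry over. Pictures are saved under pics/ and viewed, at most 10 in all, crops included, and the job is handed in when it is done.

Besides the shell and the picture viewer there is one more tool, called after "Emit:" as name([rows], argument=value, ...), one row to a line, values as JSON. servo_tool: Moves the arm, as the interface text tells. Its arguments: {"type":"object","properties":{"targets":{"type":"array"},"force":{"type":"number"}},"required":["targets"]}

```bash
mkdir -p pics
python3 - <<'E'
from station import monitor, viewer
import cv2,pickle
s=monitor.get_state(); print(s)
for n in("scene","top"):
    f=viewer.grab_frame(n); cv2.imwrite(f"pics/{n}0.png",f["color"]); pickle.dump(f,open(f"{n}0.pkl","wb"))
    print(n,f["fovy"],f["cx"],f["cy"],f["k1"],f["R"],f["t"])
E
```

```text
{'t': 0.0, 'q': array([-8.20880371e-01,  3.59387727e-01,  1.10621073e-02, -3.61460042e-04,
       -1.22410752e+00, -2.88104729e-01]), 'qd': array([-0.00083674,  0.00054251,  0.00166231, -0.00152347,  0.00115526,
        0.00106205]), 'joint_efforts': array([-4.91702815e-05, -5.82710302e+01,  2.93061322e+01,  6.99741170e+00,
        6.84738407e-03, -1.72221044e-04]), 'eef_pos': array([ 0.30054003, -0.6038904 ,  0.24762149]), 'ee_rot': array([ 3.13992674e+00, -1.39333830e-04, -2.67990441e+00]), 'force': array([ 0.23772861,  0.58784592, -0.20150283]), 'moment': array([-0.00592456, -0.02142781,  0.01615166]), 'gripper_force': 0.0, 'width': 0.08745355927143092}
scene 51.77630857051542 307.3268590112468 243.20593074531354 -0.06903712879272697 [[ 0.26751163  0.96352044  0.00811674]
 [ 0.53065013 -0.14028793 -0.83590056]
 [-0.80426859  0.22792027 -0.5488209 ]] [-0.20134781 -0.18322043  1.57314119]
top 47.497907668701984 333.029052613122 239.06523494945802 -0.05701360310763063 [[ 0.01039614 -0.99970515 -0.02194381]
 [-0.98498144 -0.00645573 -0.17253955]
 [ 0.17234701  0.02340799 -0.98475813]] [0.09772752 0.49779413 1.20171266]
```

View pics/scene0.png

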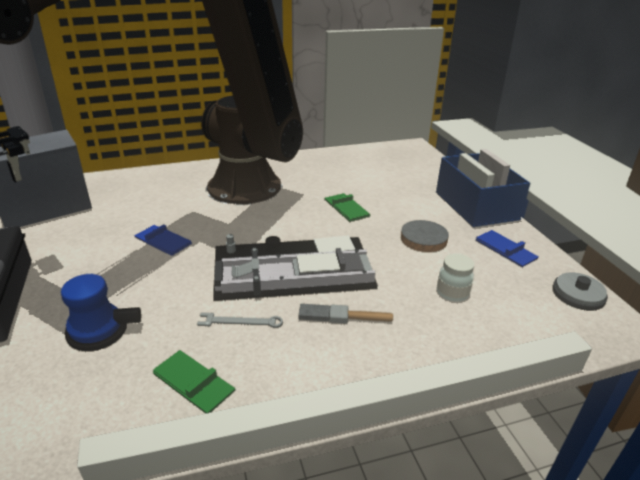

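View pics/top0.png

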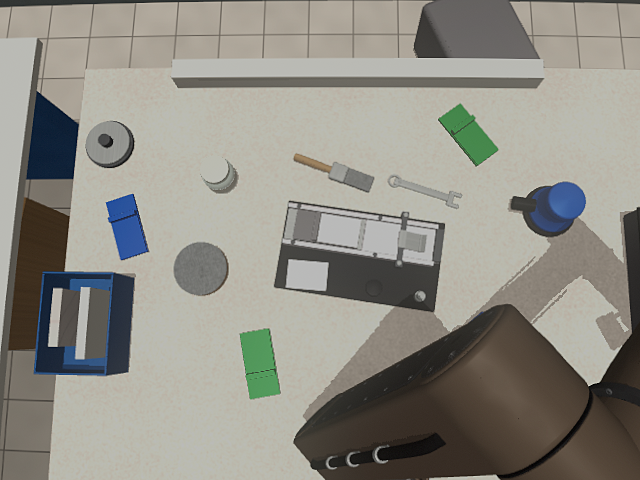

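The scene picture shows the jig in mid-bench and the top picture shows it at about (275–445, 200–310). The sled is in the left of the channel, and the bridge is at about (403, 240). Next I'll enlarge this part.

Run:
```python
import cv2
im=cv2.imread("pics/top0.png")[190:320,265:455]
cv2.imwrite("pics/crop0.png",cv2.resize(im,None,fx=4,fy=4,interpolation=cv2.INTER_CUBIC))
```

```text
(no output)
```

View pics/crop0.png

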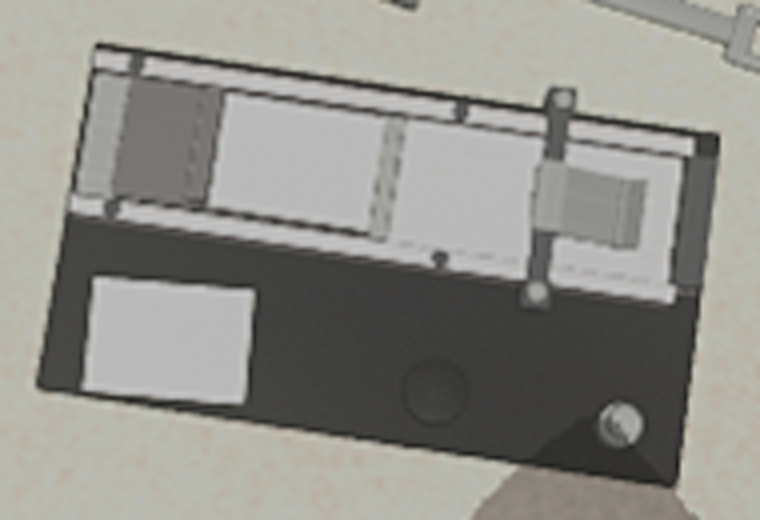

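The crop shows the base corners at (95,44), (719,133), (676,486) and (38,388). The bridge ends are at about (563,98) and (537,292), and the stop face runs from (684,152) to (672,290). The sled's rear edge is at x≈113–125, its bar at x≈190–222, and the sample's front edge runs from (388,117) to (370,237).

```bash
cat > h.py <<'E'
import numpy as np,cv2
def K(f):
    F=240/np.tan(np.radians(f["fovy"])/2); return np.array([[F,0,f["cx"]],[0,F,f["cy"]],[0,0,1.]])
def ray(f,uv):
    F=K(f); p=(np.array(uv,float)-[f["cx"],f["cy"]])/F[0,0]; s=p.copy()
    for _ in range(20): s=p/(1+f["k1"]*(s@s))
    return f["R"].T@np.r_[s,1], -f["R"].T@f["t"]
def atz(f,uv,z):
    d,c=ray(f,uv); return c+d*(z-c[2])/d[2]
def proj(f,X):
    c=f["R"]@np.array(X)+f["t"]; s=c[:2]/c[2]; return s*(1+f["k1"]*(s@s))*K(f)[0,0]+[f["cx"],f["cy"]]
E
python3 - <<'E'
from h import *
import pickle
from scipy.optimize import least_squares
f=pickle.load(open("top0.pkl","rb"))
o=lambda p:(265+(p[0]+.5)/4-.5,190+(p[1]+.5)/4-.5)
g=lambda p,z:atz(f,o(p),z)[:2]
c=np.array([g(p,.012) for p in [(95,44),(719,133),(676,486),(38,388)]])
print("corners",c)
L=lambda a:np.linalg.norm(a)
print(L(c[1]-c[0]),L(c[2]-c[3]),L(c[0]-c[3]),L(c[1]-c[2]))
m=[(-.1875,.06),(.1875,.06),(.1875,-.15),(-.1875,-.15)]
def T(v,p): 
    C,S=np.cos(v[2]),np.sin(v[2]); return np.array([v[0]+C*p[0]-S*p[1],v[1]+S*p[0]+C*p[1]])
r=least_squares(lambda v:np.ravel([T(v,p)-q for p,q in zip(m,c)]),[.6,0,-1.7])
print(r.x,r.fun*1000)
v=r.x
def inv(w): 
    C,S=np.cos(v[2]),np.sin(v[2]);d=w-v[:2]; return np.array([C*d[0]+S*d[1],-S*d[0]+C*d[1]])*1000
for n,p,z in [("br+",(563,98),.0515),("br-",(537,292),.0515),("stop+",(684,152),.042),("stop-",(672,290),.042),("gridR+",(698,146),.04),("guideL+top",(97,45),.04),("guideL-bot",(70,210),.04),("plateend",(405,120),.024),("plateend-",(388,240),.024),
 ("front+",(388,117),.046),("front-",(370,237),.046),("rear+",(129,80),.042),("rear-",(112,197),.042),("bartopF",(222,90),.060),("bartopF-",(207,205),.060)]:
    print(n,inv(g(p,z)).round(1))
print(np.degrees(v[2]))
E
```

```text
corners [[ 0.59478656  0.2099838 ]
 [ 0.5429815  -0.15881212]
 [ 0.33667015 -0.12933797]
 [ 0.38982828  0.23808888]]
0.37241669409443673 0.3712523135755345 0.20687627653944787 0.2084060972437634
[ 0.51061994  0.03365593 -1.71181246] [ 1.59078014  0.87799475  0.68987433 -1.6037199  -0.91424359 -1.56252707
 -1.36641088  2.28825222]
br+ [89.5 57.2]
br- [ 89.4 -55.8]
stop+ [162.9  38.2]
stop- [165.6 -42. ]
gridR+ [170.7  43.3]
guideL+top [-181.2   51.7]
guideL-bot [-180.5  -46.6]
plateend [ 2.2 37.1]
plateend- [  2.5 -34.5]
front+ [-7.8 32.7]
front- [ -8.  -37.7]
rear+ [-159.1   33.4]
rear- [-157.6  -35.9]
bartopF [-103.4   31.4]
bartopF- [-101.5  -35.4]
-98.07962942375087
```

Shifting the fit onto the bridge and stop features puts the jig origin near (0.510, 0.031) with yaw −98.1°. The sled origin is at jig x≈−86 and the bar's rear face at about −116. I'll cross over high up with the fingers closing, then turn the tool.

Emit:
servo_tool([
  {"angular": [0,0,0],"xyz": [-1.4,1.5,0],"claw": 0},
  {"angular": [0,0,0],"xyz": [-2.7,2.9,0],"claw": 0},
  {"angular": [0,0,0],"xyz": [-2.8,3.0,0],"claw": 0},
  {"angular": [0,0,0],"xyz": [-2.8,3.0,0],"claw": 0},
  {"angular": [0,0,0],"xyz": [-2.8,3.0,0],"claw": 0},
  {"angular": [0,0,0],"xyz": [-2.8,3.0,0],"claw": 0},
  {"angular": [0,0,0],"xyz": [-2.8,3.0,0],"claw": 0},
  {"angular": [0,0,0],"xyz": [-2.8,3.0,0],"claw": 0},
  {"angular": [0,0,0],"xyz": [-2.8,3.0,0],"claw": 0},
  {"angular": [0,0,0],"xyz": [-2.8,3.0,0],"claw": 0},
  {"angular": [0,0,0],"xyz": [-2.8,3.0,0],"claw": 0},
  {"angular": [0,0,0],"xyz": [-2.8,3.0,0],"claw": 0},
  {"angular": [0,0,0],"xyz": [-2.8,3.0,0],"claw": 0},
  {"angular": [0,0,0],"xyz": [-2.8,3.0,0],"claw": 0},
  {"angular": [0,0,0],"xyz": [-2.8,3.0,0],"claw": 0},
  {"angular": [0,0,0],"xyz": [-2.8,3.0,0],"claw": 0},
  {"angular": [0,0,0],"xyz": [-2.8,3.0,0],"claw": 0},
  {"angular": [0,0,0],"xyz": [-2.8,3.0,0],"claw": 0},
  {"angular": [0,0,0],"xyz": [-2.8,3.0,0],"claw": 0},
  {"angular": [0,0,0],"xyz": [-2.7,2.9,0],"claw": 0},
], force=20)

```text
t: 2.1
eef_pos: [0.528, 0.1618, 0.2483]
ee_rot: [3.142, -0.0, -2.679]
force: [1.2, -0.4, -0.0]
width: 0.0004
gripper_force: 0.0
```

Emit:
servo_tool([
  {"angular": [0,0,-8],"xyz": [0,0,0],"claw": 0},
  {"angular": [0,0,-8],"xyz": [0,0,0],"claw": 0},
  {"angular": [0,0,-8],"xyz": [0,0,0],"claw": 0},
  {"angular": [0,0,-8],"xyz": [0,0,0],"claw": 0},
  {"angular": [0,0,-8],"xyz": [0,0,0],"claw": 0},
  {"angular": [0,0,-8],"xyz": [0,0,0],"claw": 0},
  {"angular": [0,0,-7.5],"xyz": [0,0,0],"claw": 0},
  {"angular": [0,0,0],"xyz": [0,0,0],"claw": 0},
  {"angular": [0,0,0],"xyz": [0,0,0],"claw": 0},
])

```text
t: 3.0
eef_pos: [0.5278, 0.16, 0.2483]
ee_rot: [3.141, -0.0, -1.715]
force: [-0.3, -0.4, 0.9]
width: 0.0004
gripper_force: 0.0
```

Run:
```python
from station import viewer
import cv2,pickle
f=viewer.grab_frame("wrist"); cv2.imwrite("pics/w1.png",f["color"]); pickle.dump(f,open("w1.pkl","wb"))
```

```text
(no output)
```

View pics/w1.png

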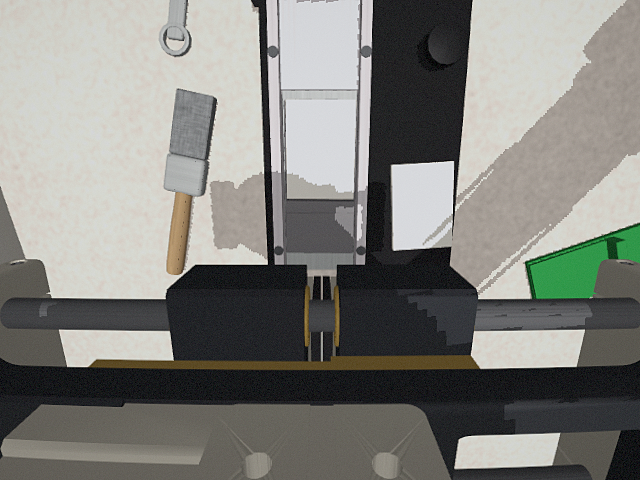

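The wrist view shows the channel running straight up the picture. The sled's white sample spans (286–355, 100–199), the bar's front top edge is at row ≈199, and the channel centre is at column ≈320.

Run:
```python
from h import *
import pickle
f=pickle.load(open("w1.pkl","rb"))
im=f["color"][80:270,255:385]; cv2.imwrite("pics/w1c.png",cv2.resize(im,None,fx=4,fy=4,interpolation=cv2.INTER_CUBIC)[:600] if 0 else cv2.resize(im,None,fx=3.15,fy=3.15,interpolation=cv2.INTER_CUBIC))
a=np.radians(-98.2);o=np.array([.5102,.0307])
for n,p,z in [("barF",(287,199),.06),("barF",(353,199),.06),("front",(286,100),.046),("front",(355,100),.046),("side L at bar",(286,190),.046),("side R",(354,190),.046)]:
    w=atz(f,p,z)[:2]; d=w-o; print(n,w.round(4),(np.array([np.cos(a)*d[0]+np.sin(a)*d[1],-np.sin(a)*d[0]+np.cos(a)*d[1]])*1000).round(1))
```

```text
barF [0.5575 0.1276] [-102.7   32.9]
barF [0.4955 0.1367] [-102.8  -29.7]
front [0.5447 0.0381] [-12.2  33.1]
front [0.4812 0.0473] [-12.3 -31.1]
side L at bar [0.5586 0.1203] [-95.6  35.1]
side R [0.4924 0.1299] [-95.7 -31.8]
```

View pics/w1c.png

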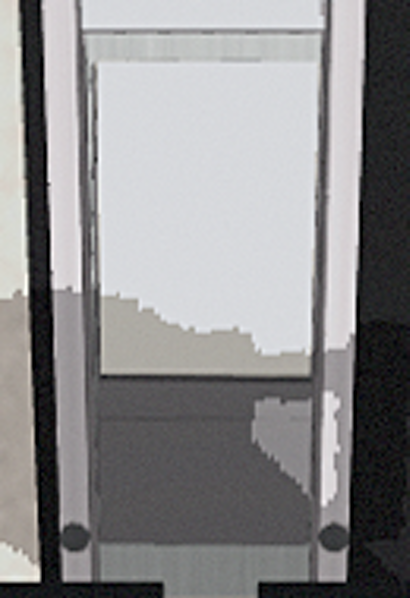

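The wrist view agrees: sled origin at jig x≈−86 and channel centred within about 1 mm. The fingertips are now over the ledge with about 5 mm clear behind the bar, so I'll descend to just above it.

Emit:
servo_tool([
  {"angular": [0,0,0],"xyz": [0,0,2],"claw": 0},
  {"angular": [0,0,0],"xyz": [0,0,3],"claw": 0},
  {"angular": [0,0,0],"xyz": [0,0,3],"claw": 0},
  {"angular": [0,0,0],"xyz": [0,0,3],"claw": 0},
  {"angular": [0,0,0],"xyz": [0,0,2.5],"claw": 0},
  {"angular": [0,0,0],"xyz": [0,0,2],"claw": 0},
  {"angular": [0,0,0],"xyz": [0,0,1],"claw": 0},
  {"angular": [0,0,0],"xyz": [0,0,0.5],"claw": 0},
  {"angular": [0,0,0],"xyz": [0,0,0.3],"claw": 0},
  {"angular": [0,0,0],"xyz": [0,0,0],"claw": 0},
  {"angular": [0,0,0],"xyz": [0,0,0],"claw": 0},
])

```text
t: 4.15
eef_pos: [0.5285, 0.1603, 0.0764]
ee_rot: [-3.141, 0.001, -1.711]
force: [0.5, 0.3, 0.0]
width: 0.0003
gripper_force: 0.0
```

Run:
```python
from station import viewer,monitor
import cv2
s=monitor.get_state();print(s["eef_pos"],s["ee_rot"],s["force"])
f=viewer.grab_frame("scene"); cv2.imwrite("pics/s2.png",cv2.resize(f["color"][200:320,190:390],None,fx=4,fy=4,interpolation=cv2.INTER_CUBIC))
```

```text
[0.52845218 0.16034135 0.0764194 ] [-3.14050438e+00  9.50168057e-04 -1.71125736e+00] [0.5015058  0.28563071 0.04220554]
```

View pics/s2.png

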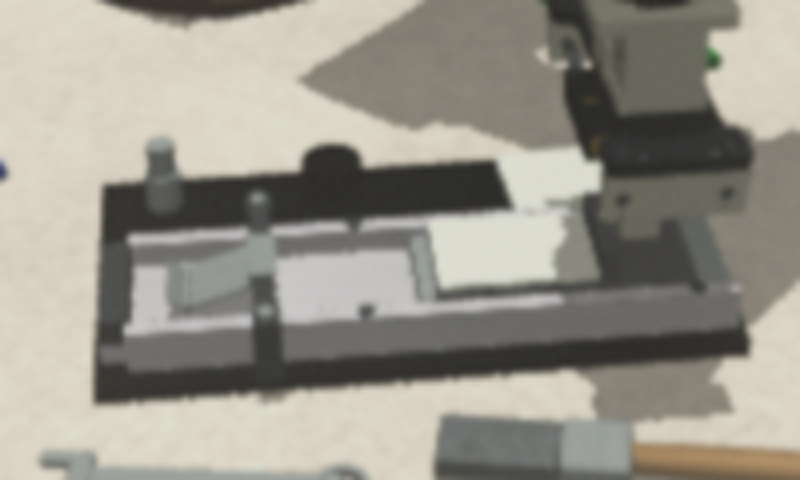

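The picture shows the closed fingers at about (640, 230), above the dark ledge behind the bar and inside the channel. I'll go down gently until they touch.

Emit:
servo_tool([
  {"angular": [0,0,0],"xyz": [0,0,0.4],"claw": 0},
  {"angular": [0,0,0],"xyz": [0,0,0.4],"claw": 0},
  {"angular": [0,0,0],"xyz": [0,0,0.3],"claw": 0},
  {"angular": [0,0,0],"xyz": [0,0,0.2],"claw": 0},
  {"angular": [0,0,0],"xyz": [0,0,0.2],"claw": 0},
  {"angular": [0,0,0],"xyz": [0,0,0],"claw": 0},
])

```text
t: 4.8
eef_pos: [0.5282, 0.1601, 0.0608]
ee_rot: [-3.141, -0.0, -1.711]
force: [-1.3, -0.5, 7.3]
width: 0.0004
gripper_force: 3.7
```

Emit:
servo_tool([
  {"angular": [0,0,0],"xyz": [0,0,0.15],"claw": 0},
  {"angular": [0,0,0],"xyz": [0,0,0.15],"claw": 0},
  {"angular": [0,0,0],"xyz": [0,0,0.1],"claw": 0},
  {"angular": [0,0,0],"xyz": [0,0,0],"claw": 0},
])

```text
t: 5.2
eef_pos: [0.5284, 0.1601, 0.0574]
ee_rot: [-3.141, 0.0, -1.711]
force: [-1.8, -1.6, 11.0]
width: 0.0007
gripper_force: 5.3
```

Emit:
servo_tool([
  {"angular": [0,0,0],"xyz": [0,0,0.1],"claw": 0},
  {"angular": [0,0,0],"xyz": [0,0,0],"claw": 0},
])

```text
t: 5.4
eef_pos: [0.5286, 0.1602, 0.0566]
ee_rot: [-3.14, 0.0, -1.711]
force: [-1.9, -0.7, 12.0]
width: 0.0007
gripper_force: 5.7
```

Emit:
servo_tool([
  {"angular": [0,0,0],"xyz": [0,0,0.1],"claw": 0},
  {"angular": [0,0,0],"xyz": [0,0,0],"claw": 0},
])

```text
t: 5.6
eef_pos: [0.5287, 0.1602, 0.0557]
ee_rot: [-3.14, 0.001, -1.711]
force: [-1.7, -1.3, 12.9]
width: 0.0003
gripper_force: 6.1
```

Emit:
servo_tool([
  {"angular": [0,0,0],"xyz": [0,0,0.06],"claw": 0},
  {"angular": [0,0,0],"xyz": [0,0,0],"claw": 0},
])

```text
t: 5.8
eef_pos: [0.5288, 0.1602, 0.0553]
ee_rot: [-3.14, 0.001, -1.71]
force: [-2.2, -1.4, 12.2]
width: 0.0005
gripper_force: 6.3
```

Emit:
servo_tool([
  {"angular": [0,0,0],"xyz": [0,0,0.06],"claw": 0},
  {"angular": [0,0,0],"xyz": [0,0,0],"claw": 0},
])

```text
t: 6.0
eef_pos: [0.5292, 0.1604, 0.0552]
ee_rot: [-3.139, 0.001, -1.71]
force: [-3.5, -1.6, 16.6]
width: 0.0004
gripper_force: 8.5
```

Emit:
servo_tool([
  {"angular": [0,0,0],"xyz": [0,0,0.06],"claw": 0},
  {"angular": [0,0,0],"xyz": [0,0,0],"claw": 0},
])

```text
t: 6.2
eef_pos: [0.5295, 0.1605, 0.0551]
ee_rot: [-3.138, 0.001, -1.71]
force: [-3.4, -1.4, 22.2]
width: 0.0003
gripper_force: 10.7
```

The plate is fully down: the height has stopped changing and the force is climbing steeply. I'll ease the force slightly and start sliding along tool x.

Emit:
servo_tool([
  {"angular": [0,0,0],"xyz": [0.1,0,-0.03],"claw": 0},
  {"angular": [0,0,0],"xyz": [0.2,0,0],"claw": 0},
  {"angular": [0,0,0],"xyz": [0.2,0,0],"claw": 0},
  {"angular": [0,0,0],"xyz": [0.2,0,0],"claw": 0},
  {"angular": [0,0,0],"xyz": [0.2,0,0],"claw": 0},
  {"angular": [0,0,0],"xyz": [0.2,0,0],"claw": 0},
])

```text
t: 6.8
eef_pos: [0.5292, 0.151, 0.0553]
ee_rot: [-3.136, 0.004, -1.71]
force: [0.8, 3.3, 13.7]
width: 0.0006
gripper_force: 6.6
```

Emit:
servo_tool([
  {"angular": [0,0,0],"xyz": [0.1,0,0.05],"claw": 0},
  {"angular": [0,0,0],"xyz": [0.2,0,0],"claw": 0},
  {"angular": [0,0,0],"xyz": [0.3,0,0],"claw": 0},
  {"angular": [0,0,0],"xyz": [0.3,0,0],"claw": 0},
  {"angular": [0,0,0],"xyz": [0.3,0,0],"claw": 0},
  {"angular": [0,0,0],"xyz": [0.3,0,0],"claw": 0},
])

```text
t: 7.4
eef_pos: [0.5276, 0.1365, 0.0552]
ee_rot: [-3.135, 0.005, -1.709]
force: [-0.2, 4.4, 16.4]
width: 0.0005
gripper_force: 8.4
```

Emit:
servo_tool([
  {"angular": [0,0,0],"xyz": [0.3,0,0.02],"claw": 0},
  {"angular": [0,0,0],"xyz": [0.3,0,0],"claw": 0},
  {"angular": [0,0,0],"xyz": [0.3,0,0],"claw": 0},
  {"angular": [0,0,0],"xyz": [0.3,0,0],"claw": 0},
  {"angular": [0,0,0],"xyz": [0.3,0,0],"claw": 0},
  {"angular": [0,0,0],"xyz": [0.3,0,0],"claw": 0},
  {"angular": [0,0,0],"xyz": [0.3,0,0],"claw": 0},
])

```text
t: 8.1
eef_pos: [0.5246, 0.1158, 0.0552]
ee_rot: [-3.135, 0.005, -1.709]
force: [-1.9, 4.6, 20.3]
width: 0.0003
gripper_force: 9.9
```

Run:
```python
from station import viewer,monitor
import cv2
s=monitor.get_state();print(s["eef_pos"],s["ee_rot"],s["force"])
f=viewer.grab_frame("scene"); cv2.imwrite("pics/s3.png",cv2.resize(f["color"][200:320,190:390],None,fx=4,fy=4,interpolation=cv2.INTER_CUBIC))
```

```text
[0.52460112 0.11580704 0.0552041 ] [-3.13523092  0.00462382 -1.70913564] [-1.85059777  4.59299655 20.29694513]
```

View pics/s3.png

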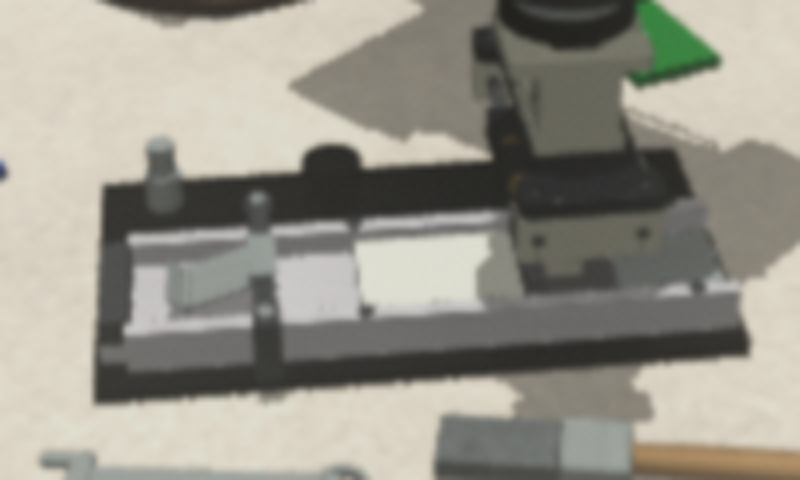

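The sled is moving with the fingers (sample front at about (358, 280) in the crop), and the plate and sled lie low. I'll continue with slight relief as the force rises.

Emit:
servo_tool([
  {"angular": [0,0,0],"xyz": [0.3,0,-0.02],"claw": 0},
  {"angular": [0,0,0],"xyz": [0.3,0,0],"claw": 0},
  {"angular": [0,0,0],"xyz": [0.3,0,-0.01],"claw": 0},
  {"angular": [0,0,0],"xyz": [0.3,0,0],"claw": 0},
  {"angular": [0,0,0],"xyz": [0.3,0,0],"claw": 0},
  {"angular": [0,0,0],"xyz": [0.3,0,-0.01],"claw": 0},
  {"angular": [0,0,0],"xyz": [0.3,0,0],"claw": 0},
  {"angular": [0,0,0],"xyz": [0.3,0,0],"claw": 0},
])

```text
t: 8.95
eef_pos: [0.5211, 0.0916, 0.0552]
ee_rot: [-3.136, 0.004, -1.709]
force: [-1.9, 4.3, 17.4]
width: 0.0006
gripper_force: 8.5
```

Emit:
servo_tool([
  {"angular": [0,0,0],"xyz": [0.3,0,0],"claw": 0},
  {"angular": [0,0,0],"xyz": [0.3,0,0],"claw": 0},
  {"angular": [0,0,0],"xyz": [0.3,0,-0.01],"claw": 0},
  {"angular": [0,0,0],"xyz": [0.3,0,0],"claw": 0},
  {"angular": [0,0,0],"xyz": [0.3,0,0],"claw": 0},
  {"angular": [0,0,0],"xyz": [0.3,0,-0.01],"claw": 0},
  {"angular": [0,0,0],"xyz": [0.3,0,0],"claw": 0},
])

```text
t: 9.65
eef_pos: [0.5181, 0.0705, 0.0552]
ee_rot: [-3.136, 0.003, -1.709]
force: [-1.1, 3.5, 15.8]
width: 0.0006
gripper_force: 7.8
```

Emit:
servo_tool([
  {"angular": [0,0,0],"xyz": [0.3,0,0.02],"claw": 0},
  {"angular": [0,0,0],"xyz": [0.3,0,0],"claw": 0},
  {"angular": [0,0,0],"xyz": [0.3,0,0],"claw": 0},
  {"angular": [0,0,0],"xyz": [0.3,0,0],"claw": 0},
  {"angular": [0,0,0],"xyz": [0.3,0,0],"claw": 0},
  {"angular": [0,0,0],"xyz": [0.3,0,0],"claw": 0},
])

```text
t: 10.25
eef_pos: [0.5154, 0.0527, 0.0551]
ee_rot: [-3.136, 0.003, -1.709]
force: [-2.0, 5.3, 18.8]
width: 0.0005
gripper_force: 9.0
```

Emit:
servo_tool([
  {"angular": [0,0,0],"xyz": [0.3,0,0],"claw": 0},
  {"angular": [0,0,0],"xyz": [0.3,0,-0.01],"claw": 0},
  {"angular": [0,0,0],"xyz": [0.3,0,0],"claw": 0},
  {"angular": [0,0,0],"xyz": [0.3,0,0],"claw": 0},
  {"angular": [0,0,0],"xyz": [0.3,0,-0.01],"claw": 0},
])

```text
t: 10.75
eef_pos: [0.5133, 0.0377, 0.0551]
ee_rot: [-3.136, 0.003, -1.71]
force: [0.3, 2.3, 14.9]
width: 0.0006
gripper_force: 7.6
```

Emit:
servo_tool([
  {"angular": [0,0,0],"xyz": [0.2,0,0.03],"claw": 0},
  {"angular": [0,0,0],"xyz": [0.3,0,0],"claw": 0},
  {"angular": [0,0,0],"xyz": [0.3,0,0],"claw": 0},
  {"angular": [0,0,0],"xyz": [0.3,0,0],"claw": 0},
])

```text
t: 11.15
eef_pos: [0.5121, 0.0272, 0.055]
ee_rot: [-3.135, 0.004, -1.71]
force: [-1.3, 7.5, 16.4]
width: 0.0006
gripper_force: 8.3
```

Emit:
servo_tool([
  {"angular": [0,0,0],"xyz": [0.2,0,0.02],"claw": 0},
  {"angular": [0,0,0],"xyz": [0.3,0,0],"claw": 0},
  {"angular": [0,0,0],"xyz": [0.3,0,0],"claw": 0},
  {"angular": [0,0,0],"xyz": [0.3,0,0],"claw": 0},
])

```text
t: 11.55
eef_pos: [0.511, 0.0174, 0.055]
ee_rot: [-3.135, 0.005, -1.71]
force: [-5.7, 18.7, 20.6]
width: 0.0004
gripper_force: 15.3
```

Emit:
servo_tool([
  {"angular": [0,0,0],"xyz": [0,0,0],"claw": 0},
  {"angular": [0,0,0],"xyz": [0,0,0],"claw": 0},
])

```text
t: 11.75
eef_pos: [0.5108, 0.017, 0.0549]
ee_rot: [-3.135, 0.004, -1.71]
force: [-3.0, 11.4, 18.1]
width: 0.0005
gripper_force: 13.1
```

Run:
```python
from station import viewer,monitor
import cv2,numpy as np,pickle
s=monitor.get_state();print(s["eef_pos"],s["ee_rot"],s["force"],s["moment"])
F={n:viewer.grab_frame(n) for n in("scene","top","wrist")}; pickle.dump(F,open("F4.pkl","wb"))
c=F["scene"]["color"][225:305,200:333]; a=cv2.resize(c,(400,300),interpolation=cv2.INTER_CUBIC)
c=F["top"]["color"][185:305,300:460]; b=cv2.resize(c,(400,300),interpolation=cv2.INTER_CUBIC)
c=F["wrist"]["color"][0:300,160:480]; w=cv2.resize(c[:300],(400,300))
c=F["wrist"]["color"][100:280,220:420]; w2=cv2.resize(c,(400,300),interpolation=cv2.INTER_CUBIC)
cv2.imwrite("pics/s4.png",np.vstack([np.hstack([a,b]),np.hstack([w,w2])]))
```

```text
[0.51083813 0.01698793 0.05494668] [-3.13486009  0.00441813 -1.70969874] [-2.99261309 11.36157604 18.11088897] [ 4.22271012  1.29509155 -0.13690294]
```

View pics/s4.png

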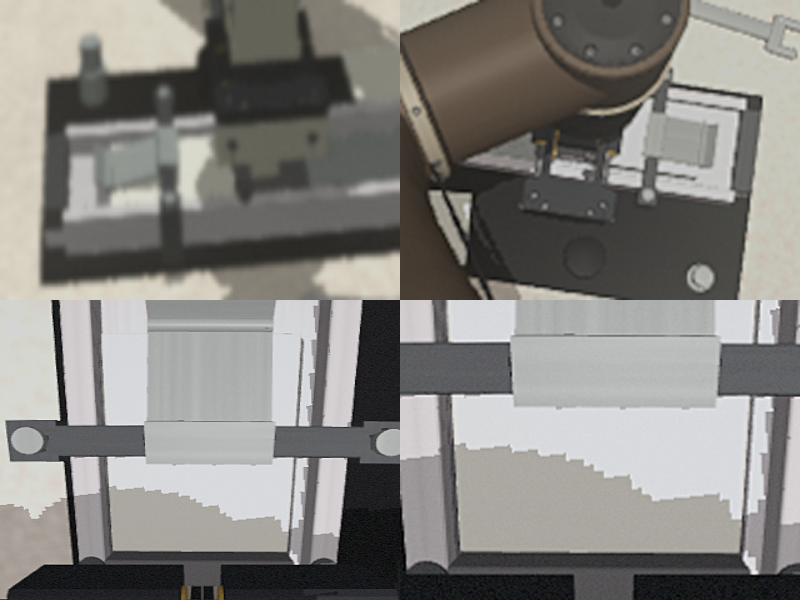

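In the wrist view the sled's front is just at the leaf's tip and straight in the channel. The force peak was the leaf being lifted, and it has settled to 11 N. I'll go on more slowly.

Emit:
servo_tool([
  {"angular": [0,0,0],"xyz": [0.1,0,0],"claw": 0},
  {"angular": [0,0,0],"xyz": [0.15,0,0],"claw": 0},
  {"angular": [0,0,0],"xyz": [0.15,0,0],"claw": 0},
  {"angular": [0,0,0],"xyz": [0.15,0,0],"claw": 0},
])

```text
t: 12.3
eef_pos: [0.51, 0.011, 0.0549]
ee_rot: [-3.135, 0.004, -1.71]
force: [-1.7, 7.8, 18.6]
width: 0.0004
gripper_force: 12.4
```

Emit:
servo_tool([
  {"angular": [0,0,0],"xyz": [0.2,0,0],"claw": 0},
  {"angular": [0,0,0],"xyz": [0.2,0,0],"claw": 0},
  {"angular": [0,0,0],"xyz": [0.2,0,0],"claw": 0},
  {"angular": [0,0,0],"xyz": [0.2,0,0],"claw": 0},
  {"angular": [0,0,0],"xyz": [0.2,0,0],"claw": 0},
])

```text
t: 12.8
eef_pos: [0.5085, 0.0009, 0.0548]
ee_rot: [-3.135, 0.003, -1.71]
force: [-2.3, 7.6, 18.2]
width: 0.0006
gripper_force: 12.1
```

Emit:
servo_tool([
  {"angular": [0,0,0],"xyz": [0.15,0,0.01],"claw": 0},
  {"angular": [0,0,0],"xyz": [0.15,0,0.01],"claw": 0},
  {"angular": [0,0,0],"xyz": [0.15,0,0],"claw": 0},
])

```text
t: 13.1
eef_pos: [0.5078, -0.0038, 0.0542]
ee_rot: [-3.136, 0.003, -1.71]
force: [0.1, 6.0, 15.1]
width: 0.0007
gripper_force: 10.0
```

Emit:
servo_tool([
  {"angular": [0,0,0],"xyz": [0.15,0,0.02],"claw": 0},
  {"angular": [0,0,0],"xyz": [0.15,0,0.02],"claw": 0},
  {"angular": [0,0,0],"xyz": [0.15,0,0],"claw": 0},
  {"angular": [0,0,0],"xyz": [0.15,0,0],"claw": 0},
])

```text
t: 13.5
eef_pos: [0.507, -0.0096, 0.0542]
ee_rot: [-3.135, 0.003, -1.71]
force: [-1.8, 7.6, 19.0]
width: 0.0004
gripper_force: 12.4
```

Emit:
servo_tool([
  {"angular": [0,0,0],"xyz": [0.15,0,0],"claw": 0},
  {"angular": [0,0,0],"xyz": [0.15,0,0],"claw": 0},
  {"angular": [0,0,0],"xyz": [0.1,0,0],"claw": 0},
  {"angular": [0,0,0],"xyz": [0,0,0],"claw": 0},
])

```text
t: 13.9
eef_pos: [0.5064, -0.0137, 0.0542]
ee_rot: [-3.135, 0.003, -1.71]
force: [-1.6, 6.9, 19.9]
width: 0.0006
gripper_force: 12.1
```

Emit:
servo_tool([
  {"angular": [0,0,0],"xyz": [0.1,0,0],"claw": 0},
  {"angular": [0,0,0],"xyz": [0.1,0,-0.01],"claw": 0},
  {"angular": [0,0,0],"xyz": [0,0,0],"claw": 0},
])

```text
t: 14.2
eef_pos: [0.5062, -0.0151, 0.0542]
ee_rot: [-3.135, 0.004, -1.71]
force: [-1.4, 11.2, 17.7]
width: 0.0006
gripper_force: 12.8
```

Emit:
servo_tool([
  {"angular": [0,0,0],"xyz": [0.1,0,0],"claw": 0},
  {"angular": [0,0,0],"xyz": [0,0,0],"claw": 0},
])

```text
t: 14.4
eef_pos: [0.5062, -0.0152, 0.0542]
ee_rot: [-3.135, 0.005, -1.71]
force: [-3.5, 17.4, 18.7]
width: 0.0006
gripper_force: 14.8
```

The tool has stopped moving while the push rises to 17 N, so the sled is home. I'll release gently: ease the push, unload downward, then back off the bar and rise.

Emit:
servo_tool([
  {"angular": [0,0,0],"xyz": [-0.1,0,0],"claw": 0},
  {"angular": [0,0,0],"xyz": [-0.1,0,0],"claw": 0},
  {"angular": [0,0,0],"xyz": [0,0,-0.05],"claw": 0},
  {"angular": [0,0,0],"xyz": [0,0,-0.05],"claw": 0},
  {"angular": [0,0,0],"xyz": [0,0,-0.05],"claw": 0},
  {"angular": [0,0,0],"xyz": [0,0,0],"claw": 0},
])

```text
t: 15.0
eef_pos: [0.5056, -0.0148, 0.0543]
ee_rot: [-3.137, 0.002, -1.71]
force: [2.8, 6.6, 2.8]
width: 0.0005
gripper_force: 4.0
```

Emit:
servo_tool([
  {"angular": [0,0,0],"xyz": [-0.1,0,-0.02],"claw": 0},
  {"angular": [0,0,0],"xyz": [-0.1,0,-0.03],"claw": 0},
  {"angular": [0,0,0],"xyz": [-0.1,0,-0.05],"claw": 0},
  {"angular": [0,0,0],"xyz": [-0.1,0,-0.05],"claw": 0},
  {"angular": [0,0,0],"xyz": [0,0,0],"claw": 0},
])

```text
t: 15.5
eef_pos: [0.5027, -0.0125, 0.0545]
ee_rot: [3.14, -0.001, -1.712]
force: [0.2, 0.1, 0.2]
width: 0.0003
gripper_force: 0.0
```

Free of contact. Now I'll rise and back away along −x so the cameras can see.

Emit:
servo_tool([
  {"angular": [0,0,0],"xyz": [0,0,-0.3],"claw": 0},
  {"angular": [0,0,0],"xyz": [0,0,-0.8],"claw": 0},
  {"angular": [0,0,0],"xyz": [0,0,-1.5],"claw": 0},
  {"angular": [0,0,0],"xyz": [0,0,-2.5],"claw": 0},
  {"angular": [0,0,0],"xyz": [0,0,-3],"claw": 0},
  {"angular": [0,0,0],"xyz": [0,0,-3],"claw": 0},
  {"angular": [0,0,0],"xyz": [0,0,-3],"claw": 0},
  {"angular": [0,0,0],"xyz": [-3,0,-2],"claw": 0},
  {"angular": [0,0,0],"xyz": [-4,0,0],"claw": 0},
  {"angular": [0,0,0],"xyz": [-4,0,0],"claw": 0},
  {"angular": [0,0,0],"xyz": [-4,0,0],"claw": 0},
  {"angular": [0,0,0],"xyz": [-2,0,0],"claw": 0},
  {"angular": [0,0,0],"xyz": [0,0,0],"claw": 0},
  {"angular": [0,0,0],"xyz": [0,0,0],"claw": 0},
])

```text
t: 16.9
eef_pos: [0.5271, 0.156, 0.216]
ee_rot: [3.141, -0.0, -1.71]
force: [0.1, -0.4, -0.4]
width: 0.0005
gripper_force: 0.0
```

Run:
```python
from station import viewer,monitor
import cv2,numpy as np,pickle
s=monitor.get_state();print(s["t"],s["eef_pos"],s["force"])
F={n:viewer.grab_frame(n) for n in("scene","top","wrist")}; pickle.dump(F,open("F5.pkl","wb"))
r=lambda c:cv2.resize(c,(400,300),interpolation=cv2.INTER_CUBIC)
c=F["scene"]["color"]; t=F["top"]["color"]; w=F["wrist"]["color"]
cv2.imwrite("pics/s5.png",np.vstack([np.hstack([r(c[225:315,205:325]),r(t[185:305,300:460])]),np.hstack([r(w[0:300,120:520]),r(c)])]))
```

```text
16.9 [0.52706492 0.15600626 0.21596733] [ 0.10903883 -0.35766034 -0.36667054]
```

View pics/s5.png

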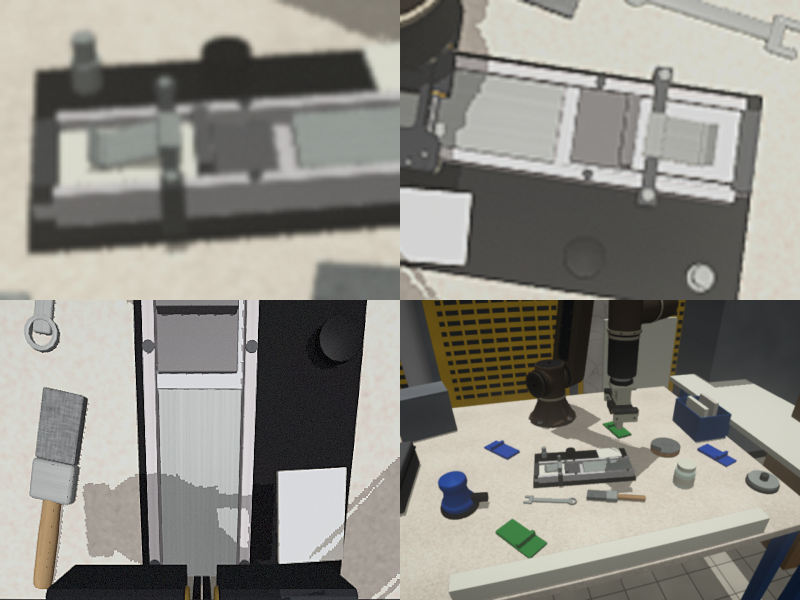

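The picture shows the sled under the leaf and bridge, with its bar just behind the bridge and its ledge at about (605, 130) in the top crop. The infeed plate is up behind it, with a strip of fixed bed between, and the bystanders are unmoved. One quick numeric check of the tail edge.

Run:
```python
from h import *
import pickle
F=pickle.load(open("F5.pkl","rb")); a=np.radians(-98.1);o=np.array([.5102,.0307])
def j(f,p,z):
    d=atz(f,p,z)[:2]-o; return (np.array([np.cos(a)*d[0]+np.sin(a)*d[1],-np.sin(a)*d[0]+np.cos(a)*d[1]])*1000).round(1)
t=lambda x,y:(300+(x-400)/2.5,185+y/2.5); w=lambda x,y:(120+x,(y-300))
print("top tail",j(F["top"],t(579,92),.032),j(F["top"],t(572,160),.032),"plate end",j(F["top"],t(565,90),.034))
print("wrist tail",j(F["wrist"],w(158,374),.032),j(F["wrist"],w(239,374),.032),"plate end",j(F["wrist"],w(158,389),.034), "if down", j(F["wrist"],w(158,389),.025))
```

```text
top tail [13.  32.3] [ 15.5 -31.9] plate end [-0.1 31.8]
wrist tail [11.3 38.2] [ 11.2 -32. ] plate end [-1.3 38.2] if down [ 0.2 39.3]
```

```bash
python3 -c "
from station import order
print(order.job_done())"
```

```text
the job is handed in; nothing more can be done
None
```

The sled is loaded and the job is handed in: it was pressed down and slid under the bridge and leaf spring until it stopped against the end stop, where it lies flat; the hand is clear and the infeed plate is up behind it.

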